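# Sweep checked spacer rings through the gate

## Task

Three flat steel spacer rings on the black sorting tray have been measured. Sweep them with the fingertips, one at a time, through the narrow gate so that each drops into the slot behind it, the next only after the last has dropped; push the rings along the tray floor and never lift them. Leave the two upright gauge pins standing where they are.

Things in the scene. Friction and masses are not known exactly. Their poses are not given: they have to be found in the camera images.
- tray: fixed block with a flat black pen floor 60 mm above the table. Origin at table height under the middle of the gate's pen-side face; x points from the gate into the pen, y along the gate wall, z up. Pen: x 0 to 189 mm, y -142 to 142 mm, rear and side rims 8 mm high; only the rings and pins stand on its floor
- gate (a point): middle of the gate's pen-side face, at floor level; axes as the tray's. Gate wall: aluminium, 14 mm high, 8 mm thick (x -8 to 0), with a gap 36 mm wide. Two funnel lips, 14 mm high, stand in the pen at 45 degrees from the gap's edges out to x 23 mm, y +-41 mm
- slot (a point): centre of the slot's mouth at floor level, 38 mm behind the gate; axes as the tray's. The slot is an open pit straight behind the gate wall, 60 mm (x) by 44 mm (y), 56 mm deep; walls 14 mm high close its other three sides. A ring whose centre is pushed more than 8 mm past the gate's pen-side face tips in
- ring_a_mid (a point): a plain steel spacer ring lying flat on the tray floor: 26 mm outside, 13 mm bore, 10 mm thick, about 30 g. The three rings are identical. The point is its centre, half-way up; its z axis is the ring's axis
- ring_b_mid (a point): a plain steel spacer ring lying flat on the tray floor: 26 mm outside, 13 mm bore, 10 mm thick, about 30 g. The three rings are identical. The point is its centre, half-way up; its z axis is the ring's axis
- ring_c_mid (a point): a plain steel spacer ring lying flat on the tray floor: 26 mm outside, 13 mm bore, 10 mm thick, about 30 g. The three rings are identical. The point is its centre, half-way up; its z axis is the ring's axis
- pin_a: a plain steel gauge pin standing upright on the tray floor, 18 mm diameter, 40 mm tall, loose; origin at the centre of its foot. A bystander: it may stand in any of four places among the rings, or behind them
- pin_b: a plain steel gauge pin standing upright on the tray floor, 18 mm diameter, 40 mm tall, loose; origin at the centre of its foot. A bystander: it may stand in any of four places among the rings, or behind them
Not all that is in view belongs to the job. What is shaped like the part that bears ring_c_mid but pink is not meant. Leave any brown look-alike of the part that bears ring_a_mid alone.

How it is judged:
By the outcome, as a careful person would: the job done as asked, in the order asked, and still so for the second after the job is handed in, with the robot touching nothing.
It also fails if it takes over 72 s, if anything falls off the work surface, if the arm or the gripper's body presses on something with over 40 N, if the wrist force passes 120 N, or if a joint passes its speed limit or range.

## Robot

A 6-joint arm with a two-finger parallel gripper is mounted at the origin on the work surface. World frame = base frame: x ahead of the robot, y to its left, z up, the work surface at z = 0. Lengths are in mm, angles in rad, forces in N, time in s.
With the tool pointing down it reaches from about 275 to 750 mm from the base axis. Payload 10.2 kg.
Tool frame: the origin (TCP) lies midway between the tips of the shut fingers; the grasp point (between the pads) lies grip_depth behind it (grip_depth is the distance from the TCP to the grasp point, in mm); z points along the fingers, y is the line along which they close (so a half turn about z gives the same grasp; the last joint's range is limited). The gripper opens to 85 mm and grips with 20 to 120 N. Pads are 22 mm wide; open, the fingers measure 114 mm over their backs; the gripper's body (76 mm by 85 mm) begins 54 mm behind the grasp point. The pads swing forward as they close: fully open they stand 13 mm farther back than shut.
Start: joints at [1.045, 0.313, 1.498, -0, 1.331, -0.223], TCP at [156.565, 501.117, 202.694] pointing down, gripper open.
Joint ranges: [-2.94, 2.94], [-0.97, 2.17], [0.19, 2.56], [-1.23, 4.37], [0.02, 3.11], [-2.88, 2.88]. Speed limits (rad/s): [2.39, 2.39, 3.01, 3.14, 3.14, 3.14].

## Interface

Orientations are given as a unit quaternion [w, x, y, z].
In Python, from rig import * gives the robot as it stands.
- The arm moves only by the tool servo_tool, never from a script. Its argument "commands" is a list of rows, each a list of 3 entries, a list of its own where there are three numbers: the gripper command: -1 is fully open, 1 is shut, values between are in proportion, then the shift along the tool's x, y, z in m, then the turn, a rotation vector about the tool's x, y, z in units of 6 degrees (1.0 is 6 degrees). In form: [[grip, [dx, dy, dz], [ax, ay, az]], ...]. A call has 1 to 10 rows; each row shifts and turns the commanded pose from where the row before left it, along the tool's axes as they then stand; what a row does not reach is not made up. A row lasts 1/12 s, in which the tool goes at most 41.7 mm and 7.16 degrees, less where a joint would pass 70% of its speed; a pose out of reach is approached as far as the arm can. A call is refused whole if a number of a shift passes 0.0417 or a number of a turn 1, either way. A call with a gripper value outside its range is refused whole. The fingers move at their own pace and stop on an object; "squeeze" is the grip in N (left out, the last holds). Time passes only in rows, so rows that do not move let the fingers close. It gives the time, the measured TCP pose, the force, the opening and the grip force at its end, in the units of the state.
- sense(): the state, without advancing time (a new reading comes with each control period).
- capture(name): name is "scene" or "side" or "wrist"; returns a dict with "pixels" (480x640x3 uint8, red, green, blue), "z_map" (480x640 float32, mm along the optical axis (not along the pixel's ray), 0 where there is no reading), "fx", "fy", "cx", "cy" (pixels), "rvec" (rotation vector, rad) and "tvec" (3), from world to camera coordinates, as OpenCV has them; the wrist camera has in their place "T_tool_cam" (4x4, takes a point from camera to tool coordinates, whose origin is the TCP and whose axes are the flange's). Camera axes: x right, y down, z forward; pixel columns grow to the right and rows downward; lengths in mm; the calibration is good to about 2 mm. A picture is of the moment at which its call begins: read the wrist's pose just before it.
- finish_job(): hands the job in; it is judged then, once.
The state is a dict: "time_s": time; "joints": joint angles; "dq": joint speeds; "tau": joint torques, N m; "eef_pos": TCP position; "ee_rot": TCP orientation; "force": force on the tool from outside, world axes, zero at the start; "wrist_torque": the same for the moment, N m; "grip_width": opening from 0.0 (shut) to 1.0 (fully open); "grip_force": force on a finger pad.
Only numpy, scipy, OpenCV 4.12 (cv2) and the standard library are available. Lean on these libraries where they do the work, as an engineer would, in place of code of your own. Each camera call takes 0.05 s, during which the arm holds its last target. There are 200 camera calls.

## Working session

There is one attempt and no reset: what is moved stays moved. The work goes in short steps, Python scripts to look and compute and a tool call to move; the robot and the scene stay as the last step left them, time stands still between calls to the robot, and variables do not carry over. Pictures are saved under pics/ and viewed, at most 10 in all, crops included, and the job is handed in when it is done.

Besides the shell and the picture viewer there is one more tool, called after "Emit:" as a command line: name --argument value ..., lists and objects as JSON in quotes. servo_tool: Moves the arm, as the interface text tells. Its arguments: {"type":"object","properties":{"commands":{"type":"array"},"squeeze":{"type":"number"}},"required":["commands"]}

```bash
mkdir -p pics; python3 - <<'E'
from rig import *
import cv2,numpy as np
s=sense();print(s)
for n in("scene","side"):
    c=capture(n);np.savez(n+'.npz',**c);cv2.imwrite(f'pics/{n}0.png',c["pixels"][:,:,::-1])
    print(n,c['fx'],c['fy'],c['cx'],c['cy'],c['rvec'],c['tvec'])
E
```

```text
{'time_s': 0.0, 'joints': array([ 1.04459861e+00,  3.13436116e-01,  1.49845528e+00,  2.92327358e-05,
        1.33099451e+00, -2.23368959e-01]), 'dq': array([-1.38079525e-03,  1.15035893e-03, -7.10543491e-05, -6.73617572e-04,
       -1.21509846e-03,  6.31326199e-04]), 'tau': array([-2.70780220e-04, -4.12253416e+01, -2.59745872e+01, -1.50854585e-04,
        4.02123987e-03,  2.71203007e-07]), 'eef_pos': array([156.40135787, 500.85094869, 202.13535338]), 'ee_rot': array([-2.49922191e-04,  1.50839886e-01,  9.88557995e-01, -5.96546873e-04]), 'force': array([-0.2592761 , -0.54211949,  0.30484613]), 'wrist_torque': array([-0.00747414, -0.00891706, -0.02023804]), 'grip_force': 0.0, 'grip_width': 1.0024095615084831}
scene 471.20099242087906 471.20099242087906 317.7756229491572 236.56686930186146 [ 2.21223369  0.8372319  -0.34447895] [-391.99403802 -247.16798024  988.14088977]
side 443.1488805064831 443.1488805064831 314.1740170413509 244.36861109008902 [ 0.4936128 -2.6945174  1.2451373] [530.86934898 233.2379818  556.28380599]
```

View pics/scene0.png

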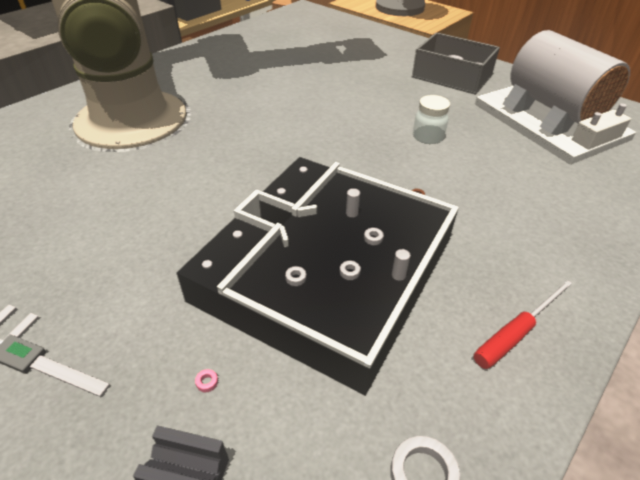

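View pics/side0.png

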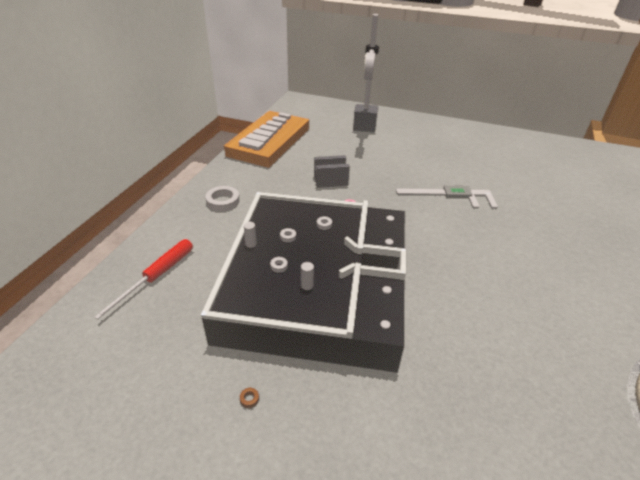

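The scene view shows three steel rings on the tray at about (374,236), (350,270) and (296,275), with pins at (353,203) and (401,265). The pink ring at (206,380) and the brown one (side view, 249,397) lie on the table off the tray, so both are decoys. Next I measure and make one enlarged crop.

```bash
cat > h.py <<'E'
import cv2,numpy as np
def cam(c):
    R=cv2.Rodrigues(np.array(c['rvec'],float))[0];t=np.array(c['tvec'],float).ravel()
    return R,t
def ray(c,uv,z):
    R,t=cam(c);o=-R.T@t
    uv=np.atleast_2d(np.array(uv,float))
    d=np.c_[(uv[:,0]-c['cx'])/c['fx'],(uv[:,1]-c['cy'])/c['fy'],np.ones(len(uv))]@R
    return o+d*((z-o[2])/d[:,2])[:,None]
def cloud(c):
    R,t=cam(c);v,u=np.mgrid[:480,:640];Z=c['z_map'].astype(float)
    P=np.stack([(u-c['cx'])/c['fx']*Z,(v-c['cy'])/c['fy']*Z,Z],-1)
    return (P-t)@R
E
python3 - <<'E'
from h import *
for n in("scene","side"):
    c=dict(np.load(n+'.npz'));P=cloud(c);px=c['pixels'].astype(int)
    br=(px.min(2)>95)&(c['z_map']>0)&(P[...,2]>62)&(P[...,2]<110)
    print(n,'camera',-cam(c)[0].T@cam(c)[1])
    k,lab,st,ce=cv2.connectedComponentsWithStats(br.astype(np.uint8),connectivity=8)
    for i in range(1,k):
        if st[i,4]>25:
            q=P[lab==i];print(i,st[i],ce[i].round(1),'med',np.median(q,0).round(1),'zmax',q[:,2].max().round(1))
            if st[i,4]>1000: 
                r=cv2.minAreaRect(q[:,:2].astype(np.float32));print(r,cv2.boxPoints(r).round(1).tolist())
c=dict(np.load('scene.npz'));cv2.imwrite('pics/crop.png',cv2.resize(c['pixels'][150:370,170:470,::-1],None,fx=2.6,fy=2.6,interpolation=cv2.INTER_CUBIC))
E
```

```text
scene camera [ 873.39005445 -407.55270661  512.11752407]
1 [415  32  22  20  60] [424.6  42.9] med [328.3 594.9  70.5] zmax 73.0
15 [482  46  17  19  48] [489.9  55.6] med [478.4 636.8  70.8] zmax 72.9
17 [443  55  38  10  47] [461.1  59.3] med [438.  576.   70.7] zmax 72.9
18 [510  62  75  44 623] [548.7  84.1] med [651.6 517.9 102.8] zmax 110.0
19 [80 80 23 30 85] [90.6 99.4] med [  4.3 -68.5  67.5] zmax 105.4
20 [512  84  14  10  77] [518.7  88.7] med [591.1 537.8  66.5] zmax 72.4
22 [419  95  31  21 517] [433.6 105. ] med [504.3 349.   75.3] zmax 77.8
24 [613 103  13  15  96] [619.8 109.8] med [773.7 571.2  73. ] zmax 84.3
25 [551 105  16  12  95] [558.3 110.8] med [685.8 503.3  66.2] zmax 72.7
27 [590 112  12  14  94] [595.4 118.4] med [750.4 505.9  72.6] zmax 84.4
52 [ 217  162  241  205 5708] [325.7 256.9] med [585.4 -91.5  68.6] zmax 77.2
((579.929443359375, -49.59019470214844), (273.1647644042969, 302.5317077636719), 11.375260353088379) [[416.20001220703125, 71.80000305175781], [475.8999938964844, -224.8000030517578], [743.7000122070312, -170.89999389648438], [684.0, 125.599
[... 2023 characters left out ...]
76.5, -225.10000610351562], [744.2000122070312, -171.1999969482422], [684.0999755859375, 126.69999694824219]]
6 [317 217  15  12 140] [324.  222.4] med [ 596.7 -125.4   69.4] zmax 71.9
7 [386 216   8   5  29] [390.  217.9] med [ 495.2 -187.2   63.1] zmax 65.5
9 [281 229  15  12 144] [287.8 234.5] med [641.2 -73.1  69.5] zmax 72.3
10 [386 239   7   6  31] [389.1 241.2] med [ 482.7 -125.    63.5] zmax 65.1
11 [271 257  17  15 177] [278.7 263.8] med [626.7  -3.5  69.5] zmax 72.0
12 [301 262  13  27 226] [306.8 273.7] med [571.1  22.7  94.6] zmax 102.3
14 [383 287   8   6  41] [386.6 289.6] med [460.8 -15.9  63.2] zmax 65.4
15 [380 321  10   8  55] [385.1 324.1] med [448.3  47.1  63.3] zmax 65.1
```

View pics/crop.png

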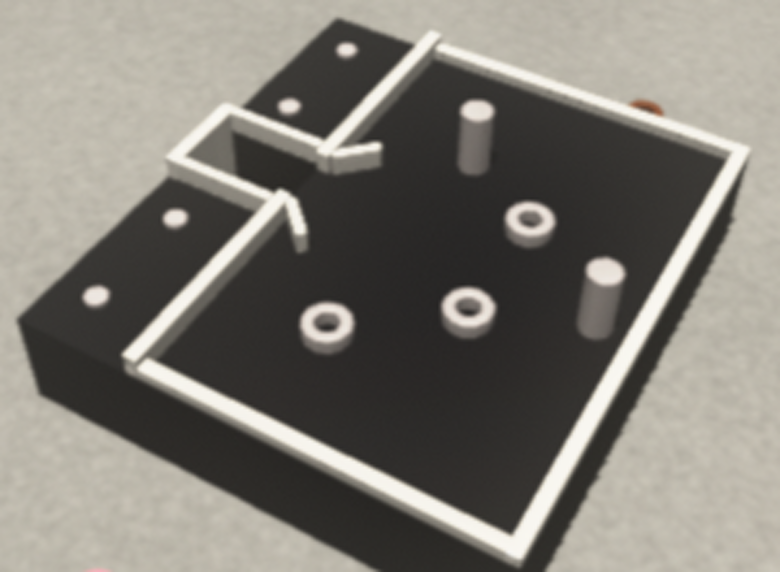

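The crop (2.6x) confirms it: three identical grey steel rings lie inside the pen at crop (529,222), (468,310) and (327,326), with the pins at (474,165) and (597,330). The pink and brown look-alikes are outside the tray. Next I fit positions in the tray frame.

```bash
cat >> h.py <<'E'
A=np.deg2rad(11.38);O=np.array([520.8,-61.3]);X=np.array([np.cos(A),np.sin(A)]);Y=np.array([-X[1],X[0]])
def tr(p):
    d=np.asarray(p,float)[...,:2]-O;return np.stack([d@X,d@Y],-1)
def find(c):
    P=cloud(c);px=c['pixels'].astype(int);T=tr(P)
    inside=(T[...,0]>-65)&(T[...,0]<184)&(abs(T[...,1])<137)&(c['z_map']>0)&(px.min(2)>80)
    out=[]
    for zt,lo,hi in((70,68.5,74),(100,97.5,104)):
        m=inside&(P[...,2]>lo)&(P[...,2]<hi)
        k,lab,st,ce=cv2.connectedComponentsWithStats(m.astype(np.uint8),connectivity=8)
        for i in range(1,k):
            if st[i,4]>25:
                v,u=np.nonzero(lab==i);q=tr(ray(c,np.c_[u,v],zt))
                (x,y),r=cv2.minEnclosingCircle(q.astype(np.float32));out.append((zt,round(x,1),round(y,1),'r',round(r,1),st[i,4]))
    return out
E
python3 - <<'E'
from h import *
for n in("scene","side"):
    c=dict(np.load(n+'.npz'));print(n);[print(o) for o in find(c)]
    # gate features: white pixels at z~74, tray frame
    P=cloud(c);T=tr(P);m=(P[...,2]>72.5)&(P[...,2]<77)&(T[...,0]>-80)&(T[...,0]<30)&(abs(T[...,1])<150)
    v,u=np.nonzero(m);q=tr(ray(c,np.c_[u,v],74))
    w=q[abs(q[:,1])>60];print('wall x',np.percentile(w[:,0],[3,50,97]).round(1),'y ext',q[:,1].min().round(1),q[:,1].max().round(1))
    f=q[(q[:,0]>3)];print('lips',f[f[:,1]>0].max(0),f[f[:,1]>0].min(0),f[f[:,1]<0].max(0),f[f[:,1]<0].min(0))
    b=q[(q[:,0]<-20)];print('slotwalls',b.min(0),b.max(0))
E
```

```text
scene
(70, -1.7, 85.6, 'r', 53.9, np.int32(117))
(70, -22.5, 31.4, 'r', 44.9, np.int32(187))
(70, 67.6, 60.9, 'r', 7.2, np.int32(34))
(70, -36.7, -26.2, 'r', 29.0, np.int32(122))
(70, -1.6, -76.2, 'r', 60.0, np.int32(268))
(70, 115.6, 31.4, 'r', 13.6, np.int32(155))
(70, 14.7, -35.8, 'r', 8.9, np.int32(32))
(70, 115.8, -39.8, 'r', 13.3, np.int32(187))
(70, 60.8, -83.5, 'r', 13.6, np.int32(190))
(70, 172.4, -15.4, 'r', 7.9, np.int32(39))
(100, 66.2, 63.2, 'r', 10.0, np.int32(93))
(100, 171.1, -13.4, 'r', 10.0, np.int32(135))
wall x [-7.9 -3.9  0.3] y ext -149.8 149.6
lips [22.0680695  40.52564036] [ 3.30699828 16.95268265] [ 21.59388726 -20.10089493] [  3.07176256 -43.09737634]
slotwalls [-76.22351449 -29.83165518] [-20.30780809  27.71209306]
side
(70, 60.5, -80.4, 'r', 13.4, np.int32(92))
(70, 115.3, -36.4, 'r', 13.5, np.int32(96))
(70, 172.1, -7.1, 'r', 9.4, np.int32(30))
(70, -21.2, -32.3, 'r', 44.0, np.int32(197))
(70, 114.7, 34.4, 'r', 13.5, np.int32(118))
(70, 8.7, 31.5, 'r', 15.1, np.int32(49))
(70, -34.6, 24.6, 'r', 30.3, np.int32(136))
(70, 66.5, 67.3, 'r', 8.9, np.int32(32))
(100, 171.7, -8.8, 'r', 10.4, np.int32(75))
(100, 65.6, 66.7, 'r', 9.9, np.int32(97))
wall x [-7.7 -4.  -0.2] y ext -147.7 150.7
lips [20.84850962 43.88761687] [ 3.00664344 19.49160026] [ 21.43202608 -17.96842901] [  3.6031483  -40.67918704]
slotwalls [-74.44826764 -27.80234844] [-21.01522247  30.34684767]
```

Emit:
servo_tool --commands '[[0.65,[0,0,0],[0,0,-0.96]],[0.65,[0,0,0],[0,0,-0.96]],[0.65,[0,0,0],[0,0,-0.96]],[0.65,[0,0,0],[0,0,-0.96]],[0.65,[0,0,0],[0,0,-0.95]],[0.65,[-0.019,-0.029,0],[0,0,0]],[0.65,[-0.019,-0.029,0],[0,0,0]],[0.65,[-0.019,-0.029,0],[0,0,0]],[0.65,[-0.019,-0.029,0],[0,0,0]],[0.65,[-0.019,-0.029,0],[0,0,0]]]' --squeeze 40

```text
time_s: 0.93
eef_pos: [279.0, 376.3, 202.5]
ee_rot: [-0.0, -0.099, 0.995, -0.0]
force: [0.3, 1.1, 0.5]
grip_width: 0.173
grip_force: 0.0
```

Emit:
servo_tool --commands '[[0.65,[-0.019,-0.029,0],[0,0,0]],[0.65,[-0.019,-0.029,0],[0,0,0]],[0.65,[-0.019,-0.029,0],[0,0,0]],[0.65,[-0.019,-0.029,0],[0,0,0]],[0.65,[-0.019,-0.029,0],[0,0,0]],[0.65,[-0.019,-0.029,0],[0,0,0]],[0.65,[-0.019,-0.029,0],[0,0,0]],[0.65,[-0.019,-0.029,0],[0,0,0]],[0.65,[-0.019,-0.029,0],[0,0,0]],[0.65,[-0.019,-0.029,0],[0,0,0]]]'

```text
time_s: 1.77
eef_pos: [522.7, 129.5, 202.4]
ee_rot: [-0.0, -0.099, 0.995, 0.0]
force: [0.3, 0.8, 0.0]
grip_width: 0.177
grip_force: 0.0
```

```bash
cat > st.py <<'E'
from rig import *
from h import *
from scipy.spatial.transform import Rotation as Ro
def st():
    s=sense();q=s['ee_rot'];R=Ro.from_quat([q[1],q[2],q[3],q[0]]).as_matrix()
    print('t',round(s['time_s'],2),'tray',tr(s['eef_pos']).round(1),'z',round(s['eef_pos'][2],1),'xang',np.degrees(np.arctan2(R[1,0],R[0,0])).round(2)%360,'zax',R[:,2].round(3),'gap',round(85*s['grip_width'],1),'F',s['force'].round(1),'q6',s['joints'][5].round(2))
    return s,R
if __name__=='__main__': st()
E
python3 st.py
```

```text
t 1.77 tray [ 39.5 186.6] z 202.4 xang 191.38 zax [-0.001 -0.    -1.   ] gap 15.1 F [0.3 0.8 0. ] q6 -1.74
```

Emit:
servo_tool --commands '[[0.65,[-0.0213,-0.0307,0],[0,0,0]],[0.65,[-0.0213,-0.0307,0],[0,0,0]],[0.65,[-0.0213,-0.0307,0],[0,0,0]],[0.65,[-0.0213,-0.0307,0],[0,0,0]],[0.65,[-0.0213,-0.0307,0],[0,0,0]],[0.65,[0,0,0.025],[0,0,0]],[0.65,[0,0,0.025],[0,0,0]],[0.65,[0,0,0.025],[0,0,0]],[0.65,[0,0,0],[0,0,0]]]'

```text
time_s: 2.52
eef_pos: [654.0, 1.8, 121.8]
ee_rot: [-0.005, -0.099, 0.995, 0.001]
force: [-0.2, 0.5, -0.7]
grip_width: 0.175
grip_force: 0.0
```

```bash
cat > w.py <<'E'
import sys
from st import *
s,R=st();c=capture("wrist")
cv2.imwrite(f'pics/{sys.argv[1]}.png',c['pixels'][:,:,::-1])
T=np.eye(4);T[:3,:3]=R;T[:3,3]=s['eef_pos'];M=T@np.array(c['T_tool_cam'])
Rc=M[:3,:3].T;c['rvec']=cv2.Rodrigues(Rc)[0];c['tvec']=-Rc@M[:3,3]
[print(o) for o in find(c) if 6<o[4]<16]
E
python3 w.py w1; python3 - <<'E'
from h import *
import sys; sys.path.insert(0,'.')
from rig import *
for n in('scene','side'):
    print(n,[o for o in find(capture(n)) if 9<o[4]<14.5])
E
```

```text
t 2.52 tray [143.1  35.5] z 121.8 xang 191.37 zax [-0.01   0.002 -1.   ] gap 14.9 F [-0.2  0.5 -0.7] q6 -1.95
(70, 10.6, -32.0, 'r', 13.5, np.int32(563))
(70, 11.3, 29.3, 'r', 13.4, np.int32(503))
(70, 60.8, -81.6, 'r', 12.7, np.int32(687))
(70, 114.0, 32.0, 'r', 12.5, np.int32(629))
(70, 114.7, -39.2, 'r', 12.5, np.int32(612))
(70, 169.7, -12.3, 'r', 8.7, np.int32(79))
(100, 65.6, 63.7, 'r', 8.8, np.int32(872))
(100, 169.9, -12.2, 'r', 8.9, np.int32(600))
scene [(70, 115.4, 31.7, 'r', 13.3, np.int32(152)), (70, 115.7, -39.9, 'r', 13.3, np.int32(183)), (70, 61.1, -83.2, 'r', 13.5, np.int32(194)), (100, 66.6, 63.1, 'r', 10.2, np.int32(94)), (100, 170.8, -13.3, 'r', 9.8, np.int32(138))]
side [(70, 61.1, -80.4, 'r', 13.1, np.int32(78)), (70, 115.3, -36.4, 'r', 13.5, np.int32(99)), (70, 114.6, 34.6, 'r', 13.7, np.int32(121)), (100, 170.8, -8.8, 'r', 10.9, np.int32(74)), (100, 65.2, 66.9, 'r', 10.2, np.int32(98))]
```

View pics/w1.png

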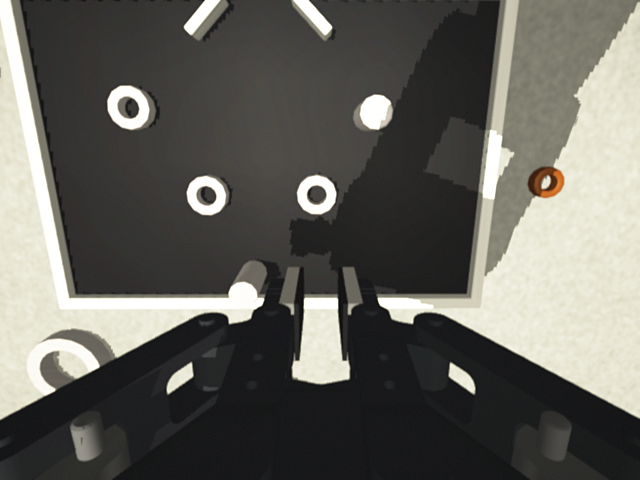

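The wrist picture shows ring A straight ahead at (316,194), B at (208,195) and C at (131,107). The pins are at (375,112) and (245,285), clear of the fingers at (290,270) and (350,270).

Emit:
servo_tool --commands '[[0.65,[0,0,0.02],[0,0,0]],[0.65,[0,0,0.02],[0,0,0]],[0.65,[0,0,0.015],[0,0,0]],[0.65,[0,0,0.008],[0,0,0]],[0.65,[0,0,0],[0,0,0]],[0.65,[0,0,0],[0,0,0]]]'

```text
time_s: 3.17
eef_pos: [657.3, 1.5, 66.2]
ee_rot: [0.001, -0.099, 0.995, -0.0]
force: [0.6, 1.0, 0.1]
grip_width: 0.176
grip_force: 0.0
```

```bash
python3 st.py
```

```text
t 3.17 tray [146.2  34.6] z 66.2 xang 191.4 zax [ 0.002 -0.    -1.   ] gap 14.9 F [0.6 1.  0.1] q6 -1.95
```

Emit:
servo_tool --commands '[[0.65,[0.004,-0.0018,0.0025],[0,0,0]],[0.65,[0.004,0,0],[0,0,0]],[0.65,[0.004,0,0],[0,0,0]],[0.65,[0.005,-0.0022,0],[0,0,0]],[0.65,[0.005,-0.0022,0],[0,0,0]],[0.65,[0.005,-0.0022,0],[0,0,0]],[0.65,[0.005,-0.0022,0],[0,0,0]],[0.65,[0.005,-0.0022,0],[0,0,0]],[0.65,[0,0,0],[0,0,0]]]'

```text
time_s: 3.92
eef_pos: [622.1, -19.0, 62.3]
ee_rot: [-0.0, -0.099, 0.995, -0.0]
force: [-0.2, 0.4, -0.3]
grip_width: 0.177
grip_force: 0.0
```

```bash
python3 w.py w2
```

```text
t 3.92 tray [107.7  21.5] z 62.3 xang 191.35 zax [-0. -0. -1.] gap 15.0 F [-0.2  0.4 -0.3] q6 -1.99
(70, 60.7, -81.7, 'r', 12.7, np.int32(1163))
(70, 114.0, -39.1, 'r', 12.7, np.int32(941))
(70, 113.6, 31.6, 'r', 12.4, np.int32(595))
(100, 65.1, 63.5, 'r', 8.7, np.int32(1502))
```

View pics/w2.png

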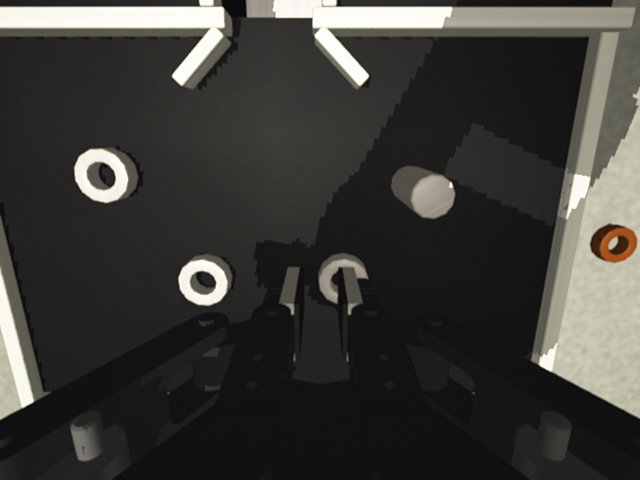

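```bash
cat >> w.py <<'E'
P=cloud(c);np.save('P.npy',P)
E
cp w.py w_.py; python3 w.py w3; python3 - <<'E'
import numpy as np
from h import *
P=np.load('P.npy')
for u in (288,294,346,352,358,365,375):
    print(u,[(v,*tr(P[v,u]).round(0),P[v,u,2].round(1)) for v in range(262,340,8)])
E
```

```text
t 3.97 tray [108.2  21.7] z 62.3 xang 191.36 zax [-0.  0. -1.] gap 15.0 F [-0.  -0.3 -0.2] q6 -1.99
(70, 60.6, -81.4, 'r', 12.6, np.int32(1132))
(70, 114.0, -39.1, 'r', 12.6, np.int32(940))
(70, 113.8, 31.9, 'r', 12.5, np.int32(643))
(100, 65.1, 63.5, 'r', 8.7, np.int32(1504))
288 [(262, np.float64(108.0), np.float64(3.0), np.float64(59.4)), (270, np.float64(97.0), np.float64(7.0), np.float64(97.2)), (278, np.float64(97.0), np.float64(8.0), np.float64(106.7)), (286, np.float64(96.0), np.float64(9.0), np.float64(115.2)), (294, np.float64(97.0), np.float64(9.0), np.float64(120.4)), (302, np.float64(96.0), np.float64(10.0), np.float64(127.6)), (310, np.float64(96.0), np.float64(10.0), np.float64(133.5)), (318, np.float64(96.0), np.float64(11.0), np.float64(139.5)), (326, np.float64(96.0), np.float64(11.0), np.float64(143.0)), (334, np.float64(97.0), np.float64(11.0), np.float64(146.5))]
294 [(262, np.float64(108.0), np.float64(6.0), np.float64(58.3)), (270, np.float64(97.0), np.float64(10.0), np.float64(98.2)), (278, np.float64(97.0), np.float64(10.0), np.float64(105.5)), (286, np.float
[... 2854 characters left out ...]
64(143.3)), (334, np.float64(91.0), np.float64(32.0), np.float64(155.3))]
375 [(262, np.float64(108.0), np.float64(50.0), np.float64(59.4)), (270, np.float64(113.0), np.float64(50.0), np.float64(58.2)), (278, np.float64(117.0), np.float64(50.0), np.float64(59.5)), (286, np.float64(122.0), np.float64(50.0), np.float64(58.5)), (294, np.float64(101.0), np.float64(41.0), np.float64(112.5)), (302, np.float64(101.0), np.float64(40.0), np.float64(119.6)), (310, np.float64(94.0), np.float64(37.0), np.float64(136.9)), (318, np.float64(96.0), np.float64(37.0), np.float64(138.9)), (326, np.float64(96.0), np.float64(36.0), np.float64(144.2)), (334, np.float64(96.0), np.float64(36.0), np.float64(147.3))]
```

The fingers passed over ring A without touching it. Depth puts the visible tips at about z 95 while the reported TCP is 62. I'll back off, shut the fingers and measure the tip offset again.

Emit:
servo_tool --commands '[[0.65,[0,0,-0.01],[0,0,0]],[1,[-0.02,0.006,0],[0,0,0]],[1,[-0.02,0.006,0],[0,0,0]],[1,[0,0,0],[0,0,0]],[1,[0,0,0],[0,0,0]],[1,[0,0,0],[0,0,0]]]'

```text
time_s: 4.52
eef_pos: [659.4, 1.3, 72.3]
ee_rot: [-0.0, -0.099, 0.995, -0.0]
force: [-0.3, -0.6, 0.6]
grip_width: 0.01
grip_force: 0.0
```

```bash
python3 w.py w4; python3 - <<'E'
import numpy as np
from h import *
P=np.load('P.npy')
for u in (300,310,320,328,335,345):
    print(u,[(v,*tr(P[v,u]).round(0).tolist(),P[v,u,2].round(1).item()) for v in range(246,300,6)])
import rig; print([k for k in dir(rig) if k[0]!='_'])
# side view: lowest gripper points
c=rig.capture('side');cv2.imwrite('pics/side1.png',cv2.resize(c['pixels'][120:360,180:440,::-1],None,fx=2.5,fy=2.5))
E
```

```text
t 4.52 tray [148.2  34. ] z 72.3 xang 191.4 zax [-0. -0. -1.] gap 0.8 F [-0.3 -0.6  0.6] q6 -1.95
(70, 60.9, -81.5, 'r', 12.6, np.int32(1206))
(70, 67.9, 58.5, 'r', 6.3, np.int32(53))
(70, 114.5, -39.0, 'r', 12.6, np.int32(966))
(70, 114.0, 32.1, 'r', 12.5, np.int32(996))
(70, 170.0, -12.4, 'r', 8.7, np.int32(156))
(100, 65.9, 63.6, 'r', 8.8, np.int32(1669))
300 [(246, 143.0, 22.0, 58.7), (252, 146.0, 21.0, 58.0), (258, 150.0, 21.0, 57.7), (264, 153.0, 21.0, 58.2), (270, 157.0, 21.0, 58.6), (276, 160.0, 21.0, 59.5), (282, 141.0, 25.0, 111.3), (288, 142.0, 25.0, 115.3), (294, 142.0, 25.0, 121.1)]
310 [(246, 143.0, 27.0, 58.6), (252, 146.0, 27.0, 59.2), (258, 149.0, 27.0, 59.5), (264, 153.0, 27.0, 58.8), (270, 137.0, 29.0, 108.7), (276, 137.0, 29.0, 115.1), (282, 137.0, 29.0, 120.5), (288, 137.0, 29.0, 125.6), (294, 83.0, 33.0, 242.7)]
320 [(246, 142.0, 33.0, 59.5), (252, 146.0, 33.0, 59.1), (258, 150.0, 33.0, 58.4), (264, 153.0, 33.0, 58.1), (270, 137.0, 33.0, 107.2), (276, 137.0, 33.0, 114.5), (282, 137.0, 33.0, 119.7), (288, 137.0, 33.0, 125.8), (294, 137.0, 33.0, 130.4)]
328 [(246, 142.0, 37.0, 59.3), (252, 146.0, 37.0, 59.3), (258, 150.0, 37.0, 58.7), (264, 153.0, 37.0, 59.2), (270, 137.0, 36.0, 107.4), (276, 137.0, 36.0, 113.8), (282, 137.0, 36.0, 120.9), (288, 137.0, 36.0, 126.1), (294, 137.0, 35.0, 131.5)]
335 [(246, 143.0, 41.0, 58.6), (252, 146.0, 41.0, 58.9), (258, 149.0, 41.0, 59.1), (264, 153.0, 41.0, 58.7), (270, 137.0, 39.0, 107.7), (276, 137.0, 39.0, 113.4), (282, 137.0, 38.0, 119.3), (288, 137.0, 38.0, 125.4), (294, 137.0, 38.0, 130.0)]
345 [(246, 142.0, 47.0, 59.0), (252, 146.0, 47.0, 58.9), (258, 149.0, 47.0, 59.1), (264, 83.0, 33.0, 242.7), (270, 157.0, 47.0, 59.3), (276, 160.0, 47.0, 58.6), (282, 141.0, 43.0, 111.6), (288, 141.0, 43.0, 116.5), (294, 141.0, 42.0, 122.6)]
['PlanningError', 'capture', 'finish_job', 'grip_depth', 'sense']
```

View pics/side1.png

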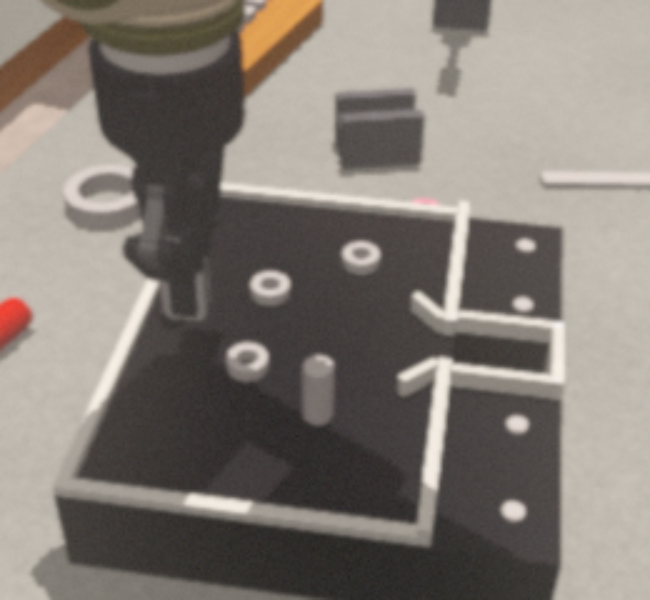

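Emit:
servo_tool --commands '[[0.65,[0,0,0.01],[0,0,0]],[0.65,[0,0,0.01],[0,0,0]],[0.65,[0,0,0.01],[0,0,0]],[0.65,[0,0,0],[0,0,0]],[0.65,[0,0,0],[0,0,0]]]'

```text
time_s: 5.03
eef_pos: [659.1, 1.4, 41.1]
ee_rot: [-0.001, -0.099, 0.995, 0.0]
force: [0.6, 0.4, 0.6]
grip_width: 0.18
grip_force: 0.0
```

```bash
python3 w.py w5; python3 - <<'E'
import numpy as np
from h import *
import rig; print('gd',rig.grip_depth)
P=np.load('P.npy')
m=np.zeros((480,640),bool);m[240:340,270:372]=1
T=tr(P);m&=(P[...,2]>66)&(abs(T[...,0]-137)<9)&(abs(T[...,1]-34)<30)
print('lowest finger z',np.sort(P[m][:,2])[[0,5,20,60]])
for v in range(262,300,6): 
    k=m[v]; print(v,[(u,*T[v,u].round(0).tolist(),P[v,u,2].round(0).item()) for u in np.nonzero(k)[0][::6]])
E
```

```text
t 5.03 tray [147.9  34.1] z 41.1 xang 191.39 zax [-0.002  0.    -1.   ] gap 15.3 F [0.6 0.4 0.6] q6 -1.94
(70, 61.0, -81.0, 'r', 12.5, np.int32(1365))
(70, 67.6, 61.4, 'r', 8.0, np.int32(121))
(70, 114.3, -38.8, 'r', 12.6, np.int32(1417))
(70, 114.3, 31.9, 'r', 12.4, np.int32(1424))
(100, 65.8, 63.4, 'r', 8.8, np.int32(2776))
gd 18.700000000000003
lowest finger z [71.36248814 72.34835611 73.04339258 74.1902331 ]
262 []
268 [(np.int64(288), 136.0, 19.0, 75.0), (np.int64(294), 137.0, 22.0, 74.0), (np.int64(300), 137.0, 24.0, 74.0), (np.int64(340), 137.0, 41.0, 74.0), (np.int64(346), 136.0, 44.0, 76.0), (np.int64(352), 137.0, 46.0, 74.0)]
274 [(np.int64(286), 137.0, 19.0, 81.0), (np.int64(292), 137.0, 22.0, 81.0), (np.int64(298), 137.0, 24.0, 82.0), (np.int64(338), 140.0, 40.0, 74.0), (np.int64(344), 137.0, 42.0, 81.0), (np.int64(350), 137.0, 45.0, 81.0)]
280 [(np.int64(272), 141.0, 13.0, 78.0), (np.int64(278), 140.0, 15.0, 79.0), (np.int64(284), 141.0, 18.0, 78.0), (np.int64(290), 137.0, 21.0, 87.0), (np.int64(296), 137.0, 23.0, 87.0), (np.int64(302), 140.0, 25.0, 81.0), (np.int64(342)
[... 710 characters left out ...]
7.0), (np.int64(288), 137.0, 21.0, 96.0), (np.int64(294), 137.0, 23.0, 97.0), (np.int64(300), 138.0, 25.0, 94.0), (np.int64(342), 137.0, 41.0, 98.0), (np.int64(348), 137.0, 43.0, 97.0), (np.int64(354), 136.0, 45.0, 98.0), (np.int64(360), 141.0, 48.0, 90.0), (np.int64(366), 141.0, 50.0, 89.0)]
298 [(np.int64(270), 141.0, 14.0, 94.0), (np.int64(276), 141.0, 17.0, 95.0), (np.int64(282), 136.0, 20.0, 103.0), (np.int64(288), 137.0, 22.0, 103.0), (np.int64(294), 137.0, 24.0, 102.0), (np.int64(300), 141.0, 25.0, 95.0), (np.int64(344), 136.0, 41.0, 104.0), (np.int64(350), 137.0, 43.0, 103.0), (np.int64(356), 137.0, 45.0, 103.0), (np.int64(362), 141.0, 48.0, 95.0), (np.int64(368), 141.0, 50.0, 95.0)]
```

The tip is at z≈72 for TCP 41, an offset of about 31, so I'll lower to tip z≈64 and push.

Emit:
servo_tool --commands '[[0.65,[0,-0.002,0.004],[0,0,0]],[0.65,[0,0,0.004],[0,0,0]],[0.65,[0,0,0],[0,0,0]],[0.65,[0.004,0,0],[0,0,0]],[0.65,[0.004,0,0],[0,0,0]],[0.65,[0.004,0,0],[0,0,0]],[0.65,[0.005,-0.0022,0],[0,0,0]],[0.65,[0.005,-0.0022,0],[0,0,0]],[0.65,[0.005,-0.0022,0],[0,0,0]],[0.65,[0,0,0],[0,0,0]]]'

```text
time_s: 5.92
eef_pos: [634.2, -13.2, 34.3]
ee_rot: [-0.0, -0.099, 0.995, -0.0]
force: [0.3, -0.5, -0.8]
grip_width: 0.174
grip_force: 0.0
```

```bash
python3 w.py w6
```

```text
t 5.92 tray [120.6  24.8] z 34.3 xang 191.35 zax [-0. -0. -1.] gap 14.8 F [ 0.3 -0.5 -0.8] q6 -1.97
(70, 14.0, -35.8, 'r', 9.1, np.int32(916))
(70, 14.5, 33.0, 'r', 8.6, np.int32(788))
(70, 60.6, -81.5, 'r', 12.6, np.int32(1760))
(70, 65.3, 61.9, 'r', 8.5, np.int32(152))
(70, 97.8, 24.5, 'r', 12.4, np.int32(1520))
(70, 114.2, -38.9, 'r', 12.6, np.int32(1395))
(100, 65.1, 63.2, 'r', 8.9, np.int32(2605))
```

Emit:
servo_tool --commands '[[0.65,[0.006,-0.0026,0],[0,0,0]],[0.65,[0.006,-0.0026,0],[0,0,0]],[0.65,[0.006,-0.0026,0],[0,0,0]],[0.65,[0.006,-0.0026,0],[0,0,0]],[0.65,[0.006,-0.0026,0],[0,0,0]],[0.65,[0.006,-0.0026,0],[0,0,0]],[0.65,[0.006,-0.0026,0],[0,0,0]],[0.65,[0.006,-0.0026,0],[0,0,0]],[0.65,[0.006,-0.0026,0],[0,0,0]],[0.65,[0.004,-0.0016,0],[0,0,0]]]'

```text
time_s: 6.8
eef_pos: [582.3, -48.9, 34.2]
ee_rot: [-0.0, -0.099, 0.995, -0.0]
force: [-0.2, -0.5, -0.6]
grip_width: 0.176
grip_force: 0.1
```

Emit:
servo_tool --commands '[[0.9,[0,0,0],[0,0,0]],[0.9,[0,0,0],[0,0,0]],[0.9,[0,0,0],[0,0,0]]]'

```text
time_s: 7.05
eef_pos: [583.1, -48.3, 34.2]
ee_rot: [0.0, -0.099, 0.995, -0.0]
force: [0.2, -0.4, -0.2]
grip_width: 0.05
grip_force: 0.0
```

```bash
python3 w.py w7
```

```text
t 7.05 tray [63.7  0.4] z 34.2 xang 191.39 zax [ 0. -0. -1.] gap 4.3 F [ 0.2 -0.4 -0.2] q6 -2.05
(70, 37.9, -2.1, 'r', 12.6, np.int32(1535))
(70, 59.8, -81.8, 'r', 12.4, np.int32(1292))
(100, 64.6, 63.2, 'r', 8.5, np.int32(1482))
```

Emit:
servo_tool --commands '[[0.9,[0,-0.0022,0],[0,0,0]],[0.9,[0.005,0,0],[0,0,0]],[0.9,[0.005,0,0],[0,0,0]],[0.9,[0.005,0,0],[0,0,0]],[0.9,[0.005,0,0],[0,0,0]],[0.9,[0.005,0,0],[0,0,0]],[0.9,[0.005,0,0],[0,0,0]],[0.9,[0.005,0,0],[0,0,0]],[0.9,[0,0,0],[0,0,0]]]'

```text
time_s: 7.85
eef_pos: [548.2, -57.6, 34.2]
ee_rot: [-0.0, -0.099, 0.995, 0.0]
force: [-0.9, 0.4, 0.4]
grip_width: 0.052
grip_force: 0.0
```

```bash
python3 w.py w8
```

```text
t 7.85 tray [27.6 -1.8] z 34.2 xang 191.38 zax [-0.001  0.    -1.   ] gap 4.4 F [-0.9  0.4  0.4] q6 -2.09
(70, 2.7, -3.7, 'r', 12.4, np.int32(1494))
(70, 54.8, -84.0, 'r', 11.0, np.int32(381))
```

Emit:
servo_tool --commands '[[0.9,[0.004,0,0],[0,0,0]],[0.9,[0.004,0,0],[0,0,0]],[0.9,[0.004,0,0],[0,0,0]],[0.9,[0.0035,0,0],[0,0,0]],[0.9,[0,0,0],[0,0,0]],[0.9,[0,0,0],[0,0,0]],[0.9,[0,0,0],[0,0,0]]]'

```text
time_s: 8.48
eef_pos: [534.0, -60.6, 34.2]
ee_rot: [0.0, -0.099, 0.995, -0.0]
force: [-0.2, -0.4, 0.4]
grip_width: 0.05
grip_force: 0.0
```

```bash
python3 w.py w9
```

```text
t 8.48 tray [13.1 -1.9] z 34.2 xang 191.39 zax [ 0. -0. -1.] gap 4.3 F [-0.2 -0.4  0.4] q6 -2.1
```

View pics/w9.png

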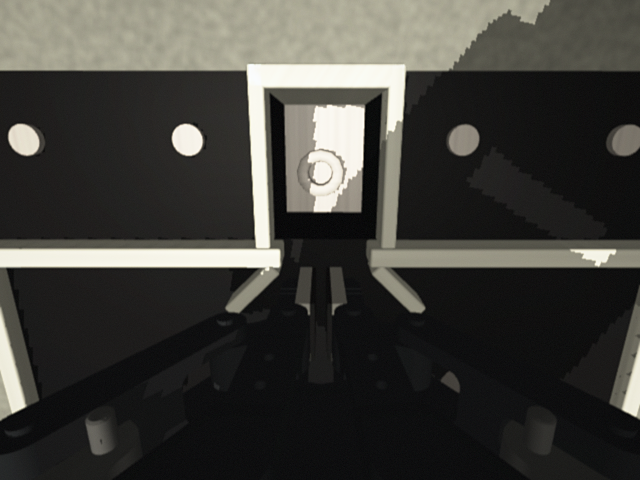

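Ring A lies in the slot, at (320,172) in the wrist picture. Now ring B.

Emit:
servo_tool --commands '[[0.9,[-0.004,0,-0.02],[0,0,0]],[0.9,[0,0,-0.03],[0,0,0]],[0.65,[-0.027,-0.0074,0],[0,0,0]],[0.65,[-0.027,-0.0074,0],[0,0,0]],[0.65,[-0.027,-0.0074,0],[0,0,0]],[0.65,[-0.027,-0.0074,0],[0,0,0]],[0.65,[-0.023,-0.0074,0],[0,0,0]],[0.65,[0,0,0],[0,0,0]],[0.65,[0,0,0],[0,0,0]],[0.65,[0,0,0],[0,0,0]]]'

```text
time_s: 9.37
eef_pos: [673.0, -69.9, 83.8]
ee_rot: [-0.001, -0.099, 0.995, 0.0]
force: [-0.9, 1.2, -0.8]
grip_width: 0.174
grip_force: 0.0
```

```bash
python3 w.py w10
```

```text
t 9.37 tray [147.5 -38.5] z 83.8 xang 191.4 zax [-0.001  0.    -1.   ] gap 14.8 F [-0.9  1.2 -0.8] q6 -2.05
(70, 60.8, -82.4, 'r', 12.5, np.int32(1077))
(70, 65.8, 62.5, 'r', 8.7, np.int32(206))
(70, 114.5, -40.0, 'r', 12.6, np.int32(882))
(100, 65.8, 62.3, 'r', 9.3, np.int32(1465))
```

Emit:
servo_tool --commands '[[0.65,[0.005,-0.0035,0],[0,0,0]],[0.65,[0,0,0.02],[0,0,0]],[0.65,[0,0,0.02],[0,0,0]],[0.65,[0,0,0.0095],[0,0,0]],[0.65,[0,0,0],[0,0,0]],[0.65,[0.004,0.0015,0],[0,0,0]],[0.65,[0.004,0,0],[0,0,0]],[0.65,[0.005,0.0015,0],[0,0,0]],[0.65,[0.005,0.002,0],[0,0,0]],[0.65,[0,0,0],[0,0,0]]]'

```text
time_s: 10.25
eef_pos: [649.9, -73.1, 35.3]
ee_rot: [0.0, -0.099, 0.995, -0.0]
force: [0.1, -0.0, 0.4]
grip_width: 0.175
grip_force: 0.0
```

```bash
python3 w.py w11
```

```text
t 10.25 tray [124.3 -37. ] z 35.3 xang 191.39 zax [ 0. -0. -1.] gap 14.8 F [ 0.1 -0.   0.4] q6 -2.06
(70, 16.1, -37.1, 'r', 6.4, np.int32(498))
(70, 15.4, 35.0, 'r', 7.4, np.int32(599))
(70, 60.7, -82.2, 'r', 12.5, np.int32(1843))
(70, 65.4, 61.9, 'r', 8.6, np.int32(450))
(70, 101.9, -38.3, 'r', 12.4, np.int32(1526))
(100, 66.8, 56.9, 'r', 6.8, np.int32(480))
```

Emit:
servo_tool --commands '[[0.65,[-0.003,-0.002,0],[0,0,0.83]],[0.65,[0,-0.002,0],[0,0,0.83]],[0.65,[0,-0.002,0],[0,0,0.83]],[0.65,[0,0,0],[0,0,0]],[0.65,[0.005,0.0012,0],[0,0,0]],[0.65,[0.006,0.0016,0],[0,0,0]],[0.65,[0.006,0.0016,0],[0,0,0]],[0.65,[0.006,0.0016,0],[0,0,0]],[0.65,[0.006,0.0016,0],[0,0,0]],[0.65,[0,0,0],[0,0,0]]]'

```text
time_s: 11.13
eef_pos: [624.7, -68.6, 34.8]
ee_rot: [-0.0, 0.031, 1.0, 0.0]
force: [-0.4, 0.5, -0.4]
grip_width: 0.179
grip_force: 0.0
```

```bash
python3 w.py w12
```

```text
t 11.13 tray [100.4 -27.7] z 34.8 xang 176.49 zax [-0.001  0.    -1.   ] gap 15.2 F [-0.4  0.5 -0.4] q6 -1.81
(70, 9.7, 29.7, 'r', 14.3, np.int32(1584))
(70, 63.8, 60.0, 'r', 7.1, np.int32(284))
(70, 60.2, -82.1, 'r', 12.5, np.int32(1486))
(70, 78.2, -23.5, 'r', 12.4, np.int32(1510))
(100, 65.0, 62.4, 'r', 9.1, np.int32(2661))
```

Emit:
servo_tool --commands '[[0.65,[0.0059,0.0013,0],[0,0,0]],[0.65,[0.0059,0.0013,0],[0,0,0]],[0.65,[0.0059,0.0013,0],[0,0,0]],[0.65,[0.0059,0.0013,0],[0,0,0]],[0.65,[0.0059,0.0013,0],[0,0,0]],[0.65,[0.0059,0.0013,0],[0,0,0]],[0.65,[0.0059,0.0013,0],[0,0,0]],[0.65,[0.005,0.0012,0],[0,0,0]],[0.65,[0,0,0],[0,0,0]]]'

```text
time_s: 11.93
eef_pos: [579.3, -55.6, 34.7]
ee_rot: [-0.0, 0.031, 1.0, 0.0]
force: [0.1, 0.3, 0.4]
grip_width: 0.173
grip_force: 0.0
```

Emit:
servo_tool --commands '[[0.65,[-0.003,0.002,0],[0,0,-0.83]],[0.75,[0,0.002,0],[0,0,-0.83]],[0.9,[0,0.002,0],[0,0,-0.83]],[0.9,[0,0,0],[0,0,0]],[0.9,[0,0,0],[0,0,0]]]'

```text
time_s: 12.35
eef_pos: [583.1, -50.2, 34.6]
ee_rot: [-0.0, -0.098, 0.995, 0.0]
force: [-0.2, -0.1, -0.9]
grip_width: 0.049
grip_force: 0.0
```

```bash
python3 w.py w13
```

```text
t 12.35 tray [63.3 -1.4] z 34.6 xang 191.25 zax [-0.  0. -1.] gap 4.2 F [-0.2 -0.1 -0.9] q6 -2.05
(70, 36.4, -2.1, 'r', 12.5, np.int32(1523))
(70, 59.8, -81.9, 'r', 12.5, np.int32(1312))
(100, 64.6, 63.2, 'r', 8.5, np.int32(1547))
```

Ring B is aligned, so I push straight through: 50 mm in x.

Emit:
servo_tool --commands '[[0.9,[0.005,-0.0003,0],[0,0,0]],[0.9,[0.005,0,0],[0,0,0]],[0.9,[0.005,0,0],[0,0,0]],[0.9,[0.005,0,0],[0,0,0]],[0.9,[0.005,0,0],[0,0,0]],[0.9,[0.005,0,0],[0,0,0]],[0.9,[0.005,0,0],[0,0,0]],[0.9,[0,0,0],[0,0,0]]]'

```text
time_s: 13.07
eef_pos: [548.0, -57.6, 34.7]
ee_rot: [-0.0, -0.099, 0.995, 0.0]
force: [0.2, 0.1, -0.2]
grip_width: 0.046
grip_force: 0.0
```

```bash
python3 w.py w14
```

```text
t 13.07 tray [27.4 -1.7] z 34.7 xang 191.37 zax [-0.001  0.    -1.   ] gap 3.9 F [ 0.2  0.1 -0.2] q6 -2.09
(70, 2.7, -2.5, 'r', 12.4, np.int32(1457))
(70, 54.9, -84.3, 'r', 11.0, np.int32(374))
```

Emit:
servo_tool --commands '[[0.9,[0.004,0,0],[0,0,0]],[0.9,[0.004,0,0],[0,0,0]],[0.9,[0.004,0,0],[0,0,0]],[0.9,[0.0035,0,0],[0,0,0]],[0.9,[0,0,0],[0,0,0]],[0.9,[0,0,0],[0,0,0]],[0.9,[0,0,0],[0,0,0]]]'

```text
time_s: 13.7
eef_pos: [533.7, -60.5, 34.7]
ee_rot: [-0.0, -0.099, 0.995, 0.0]
force: [-0.5, 0.6, -1.1]
grip_width: 0.052
grip_force: 0.0
```

```bash
python3 w.py w15
```

```text
t 13.7 tray [12.8 -1.7] z 34.7 xang 191.39 zax [-0.  0. -1.] gap 4.4 F [-0.5  0.6 -1.1] q6 -2.1
```

View pics/w15.png

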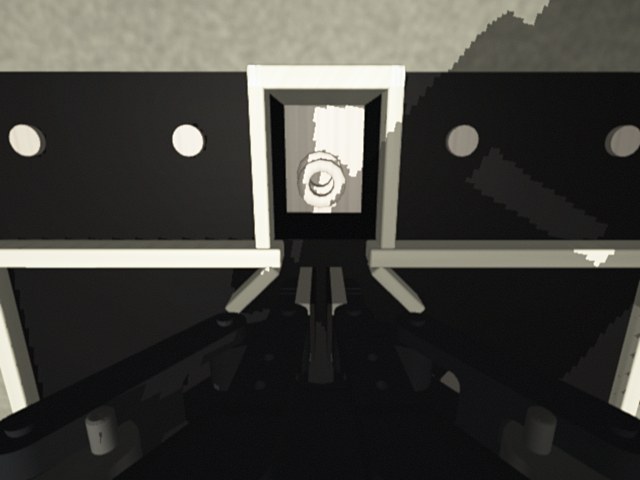

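Ring B has dropped onto A, at (322,182). Now ring C: first a sideways leg along +y, then out through the gate.

Emit:
servo_tool --commands '[[0.9,[-0.004,0,-0.02],[0,0,0]],[0.9,[0,0,-0.03],[0,0,0]],[0.65,[-0.015,-0.0367,0],[0,0,0]],[0.65,[-0.015,-0.0367,0],[0,0,0]],[0.65,[-0.015,-0.0367,0],[0,0,0]],[0.65,[0,0,0],[0,0,1]],[0.65,[0,0,0],[0,0,1]],[0.65,[0,0,0],[0,0,1]],[0.65,[0,0,0],[0,0,1]],[0.65,[0,0,0],[0,0,1]]]'

```text
time_s: 14.58
eef_pos: [603.5, -158.8, 84.4]
ee_rot: [-0.0, 0.164, 0.986, 0.0]
force: [0.0, -1.0, -0.1]
grip_width: 0.171
grip_force: 0.0
```

Emit:
servo_tool --commands '[[0.65,[0,0,0],[0,0,1]],[0.65,[0,0,0],[0,0,1]],[0.65,[0,0,0],[0,0,1]],[0.65,[0,0,0],[0,0,1]],[0.65,[0,0,0],[0,0,1]],[0.65,[0,0,0],[0,0,1]],[0.65,[0,0,0],[0,0,1]],[0.65,[0,0,0],[0,0,1]],[0.65,[0,0,0],[0,0,1]],[0.65,[0,0,0],[0,0,1]]]'

```text
time_s: 15.42
eef_pos: [603.5, -158.7, 84.5]
ee_rot: [-0.0, 0.635, 0.772, -0.0]
force: [0.1, 0.3, -0.3]
grip_width: 0.175
grip_force: 0.0
```

Emit:
servo_tool --commands '[[0.65,[0,0,0],[0,0,0]],[0.65,[0,0,0],[0,0,0]]]'

```text
time_s: 15.58
eef_pos: [603.5, -158.7, 84.6]
ee_rot: [-0.0, 0.632, 0.775, -0.0]
force: [-0.5, -0.2, 0.1]
grip_width: 0.173
grip_force: 0.0
```

```bash
python3 w.py w16
```

```text
t 15.58 tray [  61.8 -111.8] z 84.6 xang 101.57 zax [-0.  0. -1.] gap 14.7 F [-0.5 -0.2  0.1] q6 -0.65
(70, 60.8, -82.3, 'r', 12.4, np.int32(842))
(100, 169.8, -13.1, 'r', 9.1, np.int32(1558))
```

Emit:
servo_tool --commands '[[0.65,[0,-0.001,0.01],[0,0,0]],[0.65,[0,0,0.02],[0,0,0]],[0.65,[0,0,0.0145],[0,0,0]],[0.65,[0,0,0.005],[0,0,0]],[0.65,[0,0,0],[0,0,0]],[0.65,[0.005,0,0],[0,0,0]],[0.65,[0.005,0,0],[0,0,0]],[0.65,[0.006,0,0],[0,0,0]],[0.65,[0.006,0,0],[0,0,0]],[0.65,[0.006,0,0],[0,0,0]]]'

```text
time_s: 16.47
eef_pos: [597.1, -130.8, 35.8]
ee_rot: [0.0, 0.633, 0.774, 0.0]
force: [0.1, 0.2, -0.1]
grip_width: 0.171
grip_force: 0.3
```

```bash
python3 w.py w17
```

```text
t 16.47 tray [ 61.1 -83.2] z 35.8 xang 101.42 zax [ 0.001 -0.    -1.   ] gap 14.5 F [ 0.1  0.2 -0.1] q6 -0.61
(70, 169.5, -12.7, 'r', 8.8, np.int32(527))
(70, 60.4, -62.4, 'r', 12.4, np.int32(1443))
(70, -4.5, -127.4, 'r', 8.5, np.int32(282))
```

Emit:
servo_tool --commands '[[0.65,[0.006,0,0],[0,0,0]],[0.65,[0.006,0,0],[0,0,0]],[0.65,[0.006,0,0],[0,0,0]],[0.65,[0.006,0,0],[0,0,0]],[0.65,[0.006,0,0],[0,0,0]],[0.65,[0.006,0,0],[0,0,0]],[0.65,[0.006,0,0],[0,0,0]],[0.65,[0.006,0,0],[0,0,0]],[0.65,[0.006,0,0],[0,0,0]],[0.65,[0.005,0,0],[0,0,0]]]'

```text
time_s: 17.35
eef_pos: [585.2, -73.0, 35.2]
ee_rot: [-0.0, 0.633, 0.774, -0.0]
force: [-0.2, -0.7, 0.6]
grip_width: 0.177
grip_force: 0.6
```

Emit:
servo_tool --commands '[[0.65,[0,0,0],[0,0,0]]]'

```text
time_s: 17.43
eef_pos: [585.0, -72.6, 35.2]
ee_rot: [-0.0, 0.633, 0.774, 0.0]
force: [0.7, 0.3, 0.1]
grip_width: 0.172
grip_force: 0.0
```

```bash
python3 w.py w18
```

```text
t 17.43 tray [ 60.8 -23.7] z 35.2 xang 101.44 zax [-0.  0. -1.] gap 14.7 F [0.7 0.3 0.1] q6 -0.52
(70, 64.6, 58.9, 'r', 6.9, np.int32(69))
(70, 60.4, -2.7, 'r', 12.5, np.int32(1423))
(70, 169.8, -12.0, 'r', 9.0, np.int32(427))
(70, -4.7, -67.5, 'r', 8.4, np.int32(280))
(100, 65.4, 63.5, 'r', 8.7, np.int32(3281))
(100, 166.3, -11.9, 'r', 8.4, np.int32(663))
```

Emit:
servo_tool --commands '[[0.65,[-0.01,0,0],[0,0,0]],[0.65,[0,0,-0.03],[0,0,0]],[0.8,[0,0,-0.02],[0,0,0]],[0.8,[0.016,0.016,0],[0,0,-1]],[0.8,[0,0,0],[0,0,-1]],[0.8,[0,0,0],[0,0,-1]],[0.8,[0,0,0],[0,0,-1]],[0.8,[0,0,0],[0,0,-1]],[0.8,[0,0,0],[0,0,-1]],[0.8,[0,0,0],[0,0,-1]]]'

```text
time_s: 18.32
eef_pos: [599.9, -65.6, 85.0]
ee_rot: [-0.0, 0.312, 0.95, -0.0]
force: [0.8, -0.2, -0.2]
grip_width: 0.103
grip_force: 0.0
```

Emit:
servo_tool --commands '[[0.8,[0,0,0],[0,0,-1]],[0.8,[0,0,0],[0,0,-1]],[0.8,[0,0,0],[0,0,-1]],[0.8,[0,0,0],[0,0,-1]],[0.8,[0,0,0],[0,0,-1]],[0.8,[0,0,0],[0,0,-1]],[0.8,[0,0,0],[0,0,-1]],[0.8,[0,0,0],[0,0,-1]],[0.8,[-0.016,0.016,0],[0,0,0]],[0.8,[0,0,0],[0,0,0]]]'

```text
time_s: 19.15
eef_pos: [613.5, -44.8, 85.1]
ee_rot: [0.0, -0.1, 0.995, 0.0]
force: [0.9, 1.0, 0.9]
grip_width: 0.102
grip_force: 0.0
```

Emit:
servo_tool --commands '[[0.8,[0,0,0],[0,0,0]],[0.8,[0,0,0],[0,0,0]]]'

```text
time_s: 19.32
eef_pos: [612.2, -46.6, 85.0]
ee_rot: [-0.0, -0.099, 0.995, -0.0]
force: [-0.3, -1.2, -0.3]
grip_width: 0.099
grip_force: 0.0
```

```bash
python3 w.py w19
```

```text
t 19.32 tray [92.5 -3.6] z 85.0 xang 191.36 zax [-0. -0. -1.] gap 8.4 F [-0.3 -1.2 -0.3] q6 -2.04
(70, 59.6, -3.3, 'r', 12.5, np.int32(854))
(100, 65.1, 63.3, 'r', 8.6, np.int32(1014))
```

Emit:
servo_tool --commands '[[0.8,[0,0,0.015],[0,0,0]],[0.8,[0,0,0.02],[0,0,0]],[0.8,[0,0,0.01],[0,0,0]],[0.8,[0,0,0.005],[0,0,0]],[0.8,[0,0,0],[0,0,0]],[0.8,[0.006,0.0003,0],[0,0,0]],[0.8,[0.005,0.0003,0],[0,0,0]],[0.8,[0.005,0.0003,0],[0,0,0]],[0.8,[0.005,0.0003,0],[0,0,0]],[0.8,[0.005,0.0003,0],[0,0,0]]]'

```text
time_s: 20.2
eef_pos: [586.2, -49.6, 35.7]
ee_rot: [0.0, -0.099, 0.995, -0.0]
force: [0.2, 0.9, 0.3]
grip_width: 0.101
grip_force: 0.3
```

Emit:
servo_tool --commands '[[0.8,[0.006,0.0003,0],[0,0,0]],[0.8,[0.006,0,0],[0,0,0]],[0.8,[0.006,0,0],[0,0,0]],[0.8,[0.006,0,0],[0,0,0]],[0.8,[0.006,0,0],[0,0,0]],[0.8,[0.006,0,0],[0,0,0]],[0.8,[0.003,0,0],[0,0,0]],[0.8,[0,0,0],[0,0,0]]]'

```text
time_s: 20.87
eef_pos: [547.6, -57.0, 35.2]
ee_rot: [-0.0, -0.099, 0.995, 0.0]
force: [0.2, 0.5, 0.3]
grip_width: 0.101
grip_force: 0.0
```

```bash
python3 w.py w20
```

```text
t 20.87 tray [27.1 -1. ] z 35.2 xang 191.38 zax [-0.001  0.    -1.   ] gap 8.6 F [0.2 0.5 0.3] q6 -2.09
(70, 2.7, -1.9, 'r', 12.4, np.int32(1455))
```

Final push, then lift away.

Emit:
servo_tool --commands '[[0.8,[0.004,0,0],[0,0,0]],[0.8,[0.004,0,0],[0,0,0]],[0.8,[0.004,0,0],[0,0,0]],[0.8,[0.0035,0,0],[0,0,0]],[0.8,[0,0,0],[0,0,0]],[0.8,[0,0,0],[0,0,0]],[0.8,[0,0,0],[0,0,0]]]'

```text
time_s: 21.5
eef_pos: [533.1, -59.9, 35.2]
ee_rot: [-0.0, -0.099, 0.995, -0.0]
force: [-0.1, -0.6, 0.6]
grip_width: 0.099
grip_force: 0.0
```

Emit:
servo_tool --commands '[[0.8,[-0.005,0,-0.02],[0,0,0]],[0.8,[0,0,-0.03],[0,0,0]],[0.8,[0,0,-0.03],[0,0,0]],[0.8,[0,0,-0.03],[0,0,0]],[0.8,[0,0,0],[0,0,0]],[0.8,[0,0,0],[0,0,0]]]'

```text
time_s: 22.0
eef_pos: [538.7, -59.1, 146.4]
ee_rot: [0.001, -0.099, 0.995, -0.001]
force: [0.2, 0.5, -0.3]
grip_width: 0.098
grip_force: 0.0
```

```bash
python3 w.py w21; python3 - <<'E'
from h import *
from rig import *
for n in('scene','side'): print(n,[o for o in find(capture(n)) if 8<o[4]<14.5])
E
```

```text
t 22.0 tray [17.9 -1.4] z 146.4 xang 191.4 zax [ 0.003 -0.001 -1.   ] gap 8.3 F [ 0.2  0.5 -0.3] q6 -2.1
(70, 63.0, 62.9, 'r', 8.5, np.int32(72))
(100, 64.1, 63.4, 'r', 9.0, np.int32(425))
scene [(70, 66.6, 62.4, 'r', 8.1, np.int32(31)), (70, 172.1, -15.2, 'r', 8.2, np.int32(39)), (100, 67.0, 63.6, 'r', 9.6, np.int32(92)), (100, 172.3, -13.3, 'r', 10.2, np.int32(137))]
side [(70, 171.2, -8.4, 'r', 8.7, np.int32(28)), (70, 10.0, 32.9, 'r', 14.3, np.int32(51)), (70, 66.9, 67.1, 'r', 8.6, np.int32(28)), (100, 171.4, -10.0, 'r', 9.5, np.int32(73)), (100, 64.7, 66.9, 'r', 10.3, np.int32(96))]
```

View pics/w21.png

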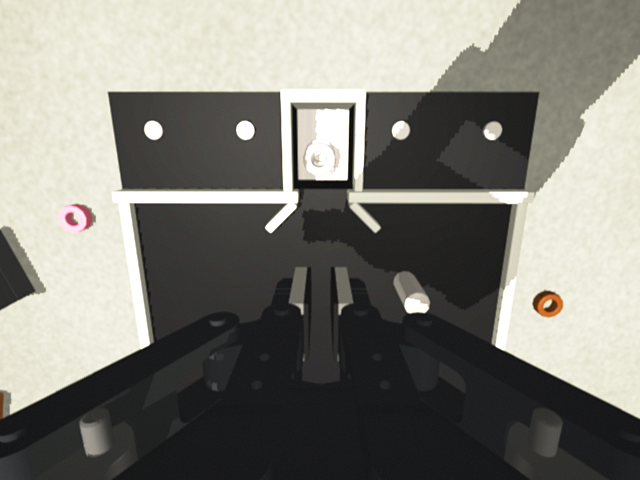

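The pen holds no rings, the three are stacked in the slot at (320,157), and both pins stand at their original positions. Handing in.

```bash
python3 -c "
from rig import *
print(finish_job())"
```

```text
the job is handed in; nothing more can be done
None
```

I swept all three rings through the gate one at a time, each dropping into the slot before the next was moved; both gauge pins still stand where they were, and the job was handed in at about 22 s.

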